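# Tip the lock nuts from the sorting tray into the plain parts bin

## Task

Pick up the small aluminium tray by its upright black grip, keeping it level so that both steel nuts stay on it, and carry it to the plain open blue bin, the one without partitions. Tip the tray so that both nuts slide off its open end into that bin, then set the empty tray gently back down flat on the bench.

Things in the scene. Friction and masses are not known exactly. Their poses are not given: they have to be found in the camera images.
- tray: Loose pale aluminium tray 190 (x) x 100 (y) mm, 0.25 kg; floor 3 thick, walls 3 thick, 18 high, open at the +x end (lip at x=95). Black upright grip plate at x=-80, y=0: 12 thick along x, 60 wide, top at z=75; pinch its 12 mm from above. Origin: centre of underside, z up. Starts at the robot's right, open end roughly to the robot. Nuts slide at 15-25 deg of tip; 45 empties it.
- nut_a: One of two alike plain steel hexagon nuts lying loose and flat on the tray floor: 30 mm across flats (35 mm over corners), 14 mm high, 50 g, dark bore in the middle. Origin at the centre of its underside.
- nut_b: One of two alike plain steel hexagon nuts lying loose and flat on the tray floor: 30 mm across flats (35 mm over corners), 14 mm high, 50 g, dark bore in the middle. Origin at the centre of its underside.
- bin: Plain open blue plastic bin, no partitions, fixed to the bench on the robot's left: 160 x 160 mm outside, 60 mm high, walls and floor 4 mm. Origin at the centre of its underside, axes along its sides, z up. A bin of the same size and colour but with partitions stands beside it: not that one; the two may have changed places.
Mind the look-alikes: they are no part of the job. Leave any yellow look-alike of the tray alone.

How it is judged (in metres and radians):
On the way, in this order (a step that is already met when the one before it is completed fails the run):
1. the tray is off the bench (its underside 40 mm up or more) with both nuts on it (height (world z) of tray above 0.04 m and x of nut_a in the frame of tray between -0.095 and 0.095 m and y of nut_a in the frame of tray between -0.05 and 0.05 m and z of nut_a in the frame of tray between -0.005 and 0.03 m and x of nut_b in the frame of tray between -0.095 and 0.095 m and y of nut_b in the frame of tray between -0.05 and 0.05 m and z of nut_b in the frame of tray between -0.005 and 0.03 m), for 0.2 s.
2. both nuts are in the plain bin while the tray is still off the bench (x of nut_a in the frame of bin between -0.078 and 0.078 m and y of nut_a in the frame of bin between -0.078 and 0.078 m and z of each of nut_a, nut_b in the frame of bin below 0.045 m and x of nut_b in the frame of bin between -0.078 and 0.078 m and y of nut_b in the frame of bin between -0.078 and 0.078 m and height (world z) of tray above 0.03 m), for 0.1 s.
At the end, for the whole second after the job is handed in: Both nuts lie at rest inside the plain bin (origins within its walls and under 45 mm above its underside); the tray lies at rest on the bench, level within 0.1 rad and its origin under 10 mm above the bench, anywhere (x of nut_a in the frame of bin between -0.078 and 0.078 m and y of nut_a in the frame of bin between -0.078 and 0.078 m and z of each of nut_a, nut_b in the frame of bin below 0.045 m and x of nut_b in the frame of bin between -0.078 and 0.078 m and y of nut_b in the frame of bin between -0.078 and 0.078 m and linear speed of each of nut_a, nut_b, tray below 0.03 m/s and height (world z) of tray below 0.01 m and angle between tray's own z axis and vertical below 0.1 rad); the robot touches nothing.
It fails at once if the tray is dropped or slammed onto the bench (faster than 0.6 m/s within 30 mm of it) (height (world z) of tray below 0.03 m and linear speed of tray above 0.6 m/s).
It also fails if it takes over 61 s, if anything falls off the work surface, if the arm or the gripper's body presses on something with over 40 N, if the wrist force passes 120 N, or if a joint passes its speed limit or range.

## Robot

A 6-joint arm with a two-finger parallel gripper is mounted at the origin on the work surface. World frame = base frame: x ahead of the robot, y to its left, z up, the work surface at z = 0. Lengths are in m, angles in degrees, forces in N, time in s.
With the tool pointing down it reaches from about 0.35 to 0.85 m from the base axis. Payload 8.1 kg.
Tool frame: the origin (TCP) lies between the finger pads; the fingertips stand 19 mm ahead of it and the grasp point (between the pads) is the TCP; z points along the fingers, y is the line along which they close (so a half turn about z gives the same grasp; the last joint's range is limited). The gripper opens to 85 mm and grips with 20 to 120 N. Pads are 22 mm wide; open, the fingers measure 114 mm over their backs; the gripper's body (76 mm by 85 mm) begins 54 mm behind the grasp point. The pads swing forward as they close: fully open they stand 13 mm farther back than shut.
Start: joints at [71.368, 7.471, 85.268, -0, 87.261, -4.893], TCP at [0.142, 0.583, 0.25] pointing down, gripper open.
Joint ranges: [-169.43, 169.43], [-51.17, 129.36], [1.28, 143.12], [-76.62, 256.62], [0, 156.53], [-152.29, 152.29]. Speed limits (degrees/s): [136.94, 136.94, 159.86, 180, 180, 180].

## Interface

Orientations are given as a 3x3 rotation matrix whose columns are the frame's x, y, z axes.
In Python, from station import read_state, optics, hand_in gives the robot as it stands. The module is installed in compiled form; this text tells all that it offers.
- The arm moves only by the shell command python3 -m crank 'ROWS'. ROWS is JSON, a list that holds one entry, the list of rows, each a list of 7 numbers: the finger opening in cm, from 0 to 8.54, then the shift along the world's x, y, z in cm, then the turn, a rotation vector about the world's x, y, z in degrees. In form: [[[jaw, tx, ty, tz, ax, ay, az], ...]]. A call has exactly 8 rows; each row shifts and turns the commanded pose from where the row before left it; what a row does not reach is not made up. A row lasts 1/10 s, in which the tool goes at most 50 mm and 8.59 degrees, less where a joint would pass 70% of its speed; a pose out of reach is approached as far as the arm can. A call with a gripper value outside its range is refused whole. The fingers move at their own pace and stop on an object; the grip force is fixed at half the most. Time passes only in rows, so rows that do not move let the fingers close, or fill a call up. It gives the time, the measured TCP pose, the force, the opening and the grip force at its end, in the units of the state.
- read_state(): the state, without advancing time (a new reading comes with each control period).
- optics.camera(name): name is "scene" or "side" or "wrist"; returns the picture (480x640x3 uint8, blue, green, red); there is no depth.
- optics.camera_info(name): a dict with "fx", "fy", "cx", "cy" (pixels), "k1" (the pictures are not rectified: a ray, as slopes to the right and down, at radius r is drawn at 1 + k1 r^2 times it, then the intrinsics apply), "view" (4x4, takes a point from world to camera coordinates). Camera axes: x right, y up, looking along -z (the intrinsics and any distortion apply to the point x, -y, -z); pixel columns grow to the right and rows downward; lengths in m; the calibration is good to about 2 mm. A picture is of the moment at which its call begins: read the wrist's pose just before it. camera_info takes no time and is no camera call; for the wrist camera it gives the pose at the moment of the call.
- hand_in(): hands the job in; it is judged then, once.
Trained networks look in the newest picture that a camera, given by its name, has taken for a name from the list of things; names that differ only in an ending like _2 or _b are one class to them, and where a whole thing is asked for, a point or a joint stands for the part that bears it (a point fixed in the world has none). Each returns a list of dicts, best first, with "p" (0 to 1); they miss things now and then, are a little off and sometimes report something else, mostly with a low value. They report only what shows in the picture. A call takes as long as a camera call. They do not tell look-alikes from the thing itself.
- optics.trace(camera, label): "mask" (480x640 bool, what is visible of it) and "box" ([left, top, right, bottom] in pixels, round what is visible of it).
The state is a dict: "time": time; "q": joint angles; "joint_vel": joint speeds; "joint_torque": joint torques, N m; "position": TCP position; "tool_rot": TCP orientation; "ft_force": force on the tool from outside, world axes, zero at the start; "moment": the same for the moment, N m; "opening": finger opening in m; "gripper_force": force on a finger pad.
Only numpy, scipy, OpenCV 4.12 (cv2) and the standard library are available. Lean on these libraries where they do the work, as an engineer would, in place of code of your own. Each camera call takes 0.05 s, during which the arm holds its last target. There are 200 camera calls.

## Working session

There is one attempt and no reset: what is moved stays moved. The work goes in short steps, Python scripts to look and compute and a shell command to move; the robot and the scene stay as the last step left them, time stands still between calls to the robot, and variables do not carry over. Pictures are saved under pics/ and viewed, at most 10 in all, crops included, and the job is handed in when it is done.

```bash
mkdir -p pics
cat > h.py <<'E'
import numpy as np, cv2
from station import read_state, optics
def snap(n,name):
    im=optics.camera(n); cv2.imwrite(f'pics/{name}.png',im); return im
def ray(n,u,v,info=None):
    c=info or optics.camera_info(n)
    d=np.array([(u-c['cx'])/c['fx'],(v-c['cy'])/c['fy']]); s=d.copy()
    for _ in range(30): s=d/(1+c['k1']*(s@s))
    V=np.array(c['view']); R=V[:3,:3]; o=-R.T@V[:3,3]
    return o, R.T@np.array([s[0],-s[1],-1.0])
def onplane(n,u,v,z,info=None):
    o,d=ray(n,u,v,info); return o+d*(z-o[2])/d[2]
def proj(n,p,info=None):
    c=info or optics.camera_info(n); V=np.array(c['view']); q=V[:3,:3]@np.array(p)+V[:3,3]
    s=np.array([q[0],-q[1]])/-q[2]; s=s*(1+c['k1']*(s@s)); return np.array([c['cx']+c['fx']*s[0],c['cy']+c['fy']*s[1]])
def tri(rays):
    A=0;b=0
    for o,d in rays:
        d=d/np.linalg.norm(d);P=np.eye(3)-np.outer(d,d);A=A+P;b=b+P@o
    x=np.linalg.solve(A,b); return x,[np.linalg.norm(np.cross(d/np.linalg.norm(d),x-o)) for o,d in rays]
E
python3 - <<'E'
from h import *
a=snap('scene','scene0');b=snap('side','side0')
for n in ('scene','side'):
    for l in ('tray','nut_a','bin'):
        for r in optics.trace(n,l)[:4]:
            m=r['mask'];ys,xs=np.nonzero(m); print(n,l,round(r['p'],2),np.round(r['box']),xs.mean().round(1),ys.mean().round(1),m.sum(), onplane(n,xs.mean(),ys.mean(),0.01).round(3))
cv2.imwrite('pics/both0.png',np.hstack([cv2.resize(a,(640,480))]))
E
```

```text
scene tray 0.69 [287. 270. 377. 354.] 333.4 312.9 3174 [ 0.527 -0.287  0.01 ]
scene tray 0.58 [209. 225. 296. 274.] 252.3 251.8 3137 [ 0.273 -0.283  0.01 ]
scene nut_a 0.55 [301. 295. 313. 307.] 307.6 301.7 158 [ 0.464 -0.301  0.01 ]
scene nut_a 0.47 [316. 281. 336. 297.] 324.0 289.1 159 [ 0.473 -0.253  0.01 ]
scene bin 0.91 [404. 104. 485. 170.] 442.6 137.0 3331 [0.425 0.356 0.01 ]
side tray 0.9 [252. 264. 325. 349.] 290.0 309.2 3722 [ 0.269 -0.29   0.01 ]
side tray 0.76 [328. 211. 420. 286.] 377.9 248.5 3052 [ 0.524 -0.288  0.01 ]
side tray 0.6 [462. 332. 552. 429.] 505.4 379.0 4218 [ 0.501 -0.696  0.01 ]
side nut_a 0.62 [354. 260. 373. 276.] 362.9 266.3 182 [ 0.464 -0.304  0.01 ]
side nut_a 0.5 [348. 246. 363. 262.] 352.5 251.5 139 [ 0.473 -0.258  0.01 ]
side bin 0.64 [162.  88. 238. 156.] 199.6 121.8 3329 [0.441 0.351 0.01 ]
```

View pics/scene0.png

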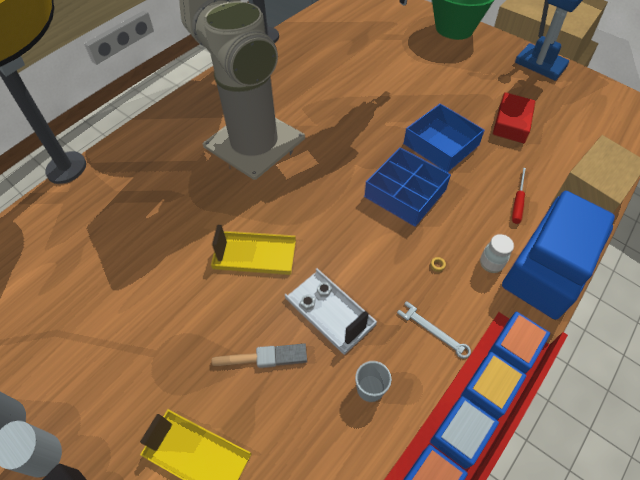

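View pics/side0.png

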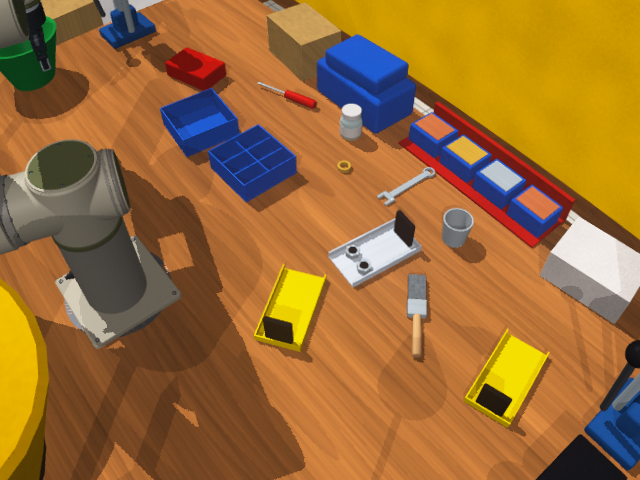

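The scene picture shows the aluminium tray at about (333,313), its grip at (357,327) and the open end toward the robot. Both nuts are on it. The plain bin is at (443,137) and the partitioned one beside it at (407,185). The side picture agrees: tray (378,250), grip (404,227), plain bin (200,122). Next I fit the silhouettes in both views.

```bash
cat >> h.py <<'E'
from scipy.optimize import minimize
def box(x0,x1,y0,y1,z0,z1): return np.array([[x,y,z] for x in (x0,x1) for y in (y0,y1) for z in (z0,z1)])
TRAY=[box(-.095,.095,-.05,.05,0,.018),box(-.086,-.074,-.03,.03,0,.075)]
BIN=[box(-.08,.08,-.08,.08,0,.06)]
def fit(parts,obs,x0):
    # obs: list of (cam,info,mask); x=(x,y,z,yaw)
    def cost(x):
        c,s=np.cos(x[3]),np.sin(x[3]);R=np.array([[c,-s,0],[s,c,0],[0,0,1]]);t=0
        for n,i,m in obs:
            k=np.zeros((480*4,640*4),np.uint8)
            for P in parts:
                u=np.array([proj(n,R@p+x[:3],i) for p in P]); h=cv2.convexHull((u*4).astype(np.float32)).round().astype(np.int32)
                cv2.fillConvexPoly(k,h,1)
            k=cv2.resize(k.astype(np.float32),(640,480),interpolation=cv2.INTER_AREA); t+=1-np.minimum(k,m).sum()/np.maximum(k,m).sum()
        return t/len(obs)
    x0=np.array(x0,float); S=np.vstack([x0]+[x0+d for d in np.diag([.01,.01,.01,.15])])
    r=minimize(cost,x0,method='Nelder-Mead',options=dict(initial_simplex=S,xatol=2e-4,fatol=1e-4,maxiter=250)); return r.x,r.fun
E
python3 - <<'E'
from h import *
ims={n:optics.camera(n) for n in('scene','side')}
def get(n,l,box):
    c=np.array(box); best=None
    for r in optics.trace(n,l):
        b=np.array(r['box']); 
        if np.abs(b-c).max()<15: return (n,optics.camera_info(n),r['mask'].astype(np.float32))
T=[get('scene','tray',[287,270,377,354]),get('side','tray',[328,211,420,286])]
B=[get('scene','bin',[404,104,485,170]),get('side','bin',[162,88,238,156])]
T=[t for t in T if t];B=[t for t in B if t];print(len(T),len(B))
for y in (2.8,3.14,3.5):
    x,f=fit(TRAY,T,[.525,-.287,0,y]);print('tray',x.round(4),np.degrees(x[3]).round(1),round(f,3))
x0=x
for y in (0,.5):
    x,f=fit(BIN,B,[.435,.353,0,y]);print('bin',x.round(4),np.degrees(x[3]).round(1),round(f,3))
# grip darkness: black pixels within the tray box
for n,(l,t,r,b) in (('scene',(340,300,380,350)),('side',(385,205,422,255))):
    g=ims[n].max(2)[t:b,l:r]<60; k,lab,st,ce=cv2.connectedComponentsWithStats(g.astype(np.uint8)); i=1+st[1:,4].argmax()
    ys,xs=np.nonzero(lab==i); print(n,st[i],ce[i]+[l,t]); h=cv2.approxPolyDP(cv2.convexHull(np.c_[xs+l,ys+t].astype(np.int32)),2,True)[:,0]; print(h.tolist())
E
```

```text
2 2
tray [ 0.5184 -0.2819 -0.0102  3.0299] 173.6 0.152
tray [ 0.5187 -0.282  -0.0103  3.0319] 173.7 0.152
tray [ 0.5186 -0.282  -0.0109  3.0325] 173.7 0.153
bin [ 0.4338  0.3371 -0.0039 -0.0976] -5.6 0.036
bin [ 4.3490e-01  3.3770e-01 -1.1000e-03  1.4576e+00] 83.5 0.051
scene [  5  12  23  32 362] [356.12154696 327.29558011]
[[366, 312], [365, 327], [347, 343], [346, 329]]
side [ 10   6  20  35 442] [404.11312217 228.08371041]
[[410, 245], [395, 231], [399, 211], [414, 226]]
```

Run:
```python
from h import *
for a,b in (((356.6,328),(404.6,228.6)),((366.5,312),(399,211)),((346.5,329),(414.5,226))):
    x,e=tri([ray('scene',*a),ray('side',*b)]); print(x.round(4),np.round(e,4))
# tray corners
ims={n:cv2.imread(f'pics/{n}0.png') for n in('scene','side')}
c=np.hstack([cv2.resize(ims['scene'][260:360,280:380],(400,400),interpolation=cv2.INTER_CUBIC),cv2.resize(ims['side'][200:300,325:425],(400,400),interpolation=cv2.INTER_CUBIC)])
cv2.imwrite('pics/crop1.png',c)
s=read_state();print(s['position'],s['tool_rot'])
ci=optics.camera_info('wrist');V=np.array(ci['view']);R=V[:3,:3];o=-R.T@V[:3,3];Rt=np.array(s['tool_rot'])
print('cam in tool',Rt.T@(o-s['position']),'look',Rt.T@R.T@[0,0,-1],ci['fx'])
```

```text
[ 0.5953 -0.2958  0.0369] [0.0022 0.0022]
[ 0.5979 -0.2689  0.0732] [0.0027 0.0027]
[ 0.5902 -0.3264  0.0788] [0.0022 0.0022]
[0.14248645 0.58284176 0.25032335] [[-9.71386689e-01  2.37503475e-01 -1.47068332e-05]
 [ 2.37503474e-01  9.71386689e-01  2.08312664e-05]
 [ 1.92335202e-05  1.67422909e-05 -1.00000000e+00]]
cam in tool [ 0.07436619  0.00063891 -0.1234151 ] look [-0.29188505  0.0016451   0.95645199] 341.26807310645097
```

View pics/crop1.png

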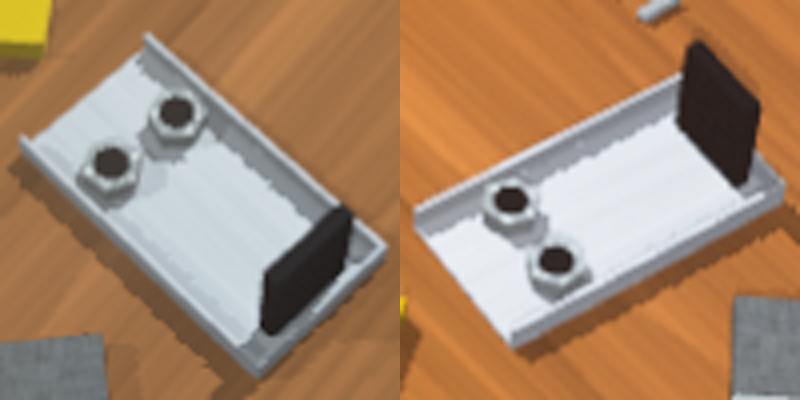

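The grip centre triangulates to (0.595, -0.296) with its top at about 0.076, which agrees with the 75 mm in the text. Tray yaw is about 173°. I'll move above it with tool y along the tray axis.

```bash
python3 -m crank '[[[8.5,1,-1.2,0,0,0,-2],[8.5,2.5,-3,0,0,0,-3],[8.5,3,-3.6,-0.2,0,0,-3.5],[8.5,3,-3.6,-0.2,0,0,-3.5],[8.5,3,-3.6,-0.2,0,0,-3.5],[8.5,3,-3.6,-0.2,0,0,-3.5],[8.5,3,-3.6,-0.2,0,0,-3.5],[8.5,3,-3.6,-0.2,0,0,-3.5]]]'
python3 -m crank '[[[8.5,2,-3.7,-0.2,0,0,-3.5],[8.5,2,-3.7,-0.2,0,0,-3.5],[8.5,2,-3.7,-0.2,0,0,-3.5],[8.5,2,-3.7,-0.2,0,0,-3.5],[8.5,2,-3.7,-0.2,0,0,-3.5],[8.5,2,-3.7,-0.2,0,0,-3.5],[8.5,2,-3.7,-0.2,0,0,-3.5],[8.5,2,-3.7,-0.2,0,0,-3.5]]]'
python3 -m crank '[[[8.5,0.9,-4,-0.3,0,0,-3.7],[8.5,0.9,-4,-0.3,0,0,-3.7],[8.5,0.9,-4,-0.3,0,0,-3.7],[8.5,0.9,-4,-0.3,0,0,-3.7],[8.5,0.9,-4,-0.3,0,0,-3.7],[8.5,0.9,-4,-0.3,0,0,-3.7],[8.5,0.9,-4,-0.3,0,0,-3.7],[8.5,0.3,-2,-0.2,0,0,-2]]]'
python3 - <<'E'
from h import *
a=optics.camera_info('wrist'); im=snap('wrist','w1'); print(read_state()['position'],read_state()['q'])
for l in('tray','nut_a'):
    for r in optics.trace('wrist',l): print(l,r['p'],r['box'])
E
```

```text
time: 1.5
position: [0.3585, 0.3224, 0.2384]
tool_rot: [[-0.766, 0.643, 0.001], [0.643, 0.766, 0.0], [-0.0, 0.001, -1.0]]
ft_force: [1.0, 0.5, -0.2]
opening: 0.0846
gripper_force: 0.0
time: 2.3
position: [0.5177, 0.0263, 0.2224]
tool_rot: [[-0.375, 0.927, 0.001], [0.927, 0.375, -0.0], [-0.0, 0.0, -1.0]]
ft_force: [0.7, 1.0, 0.4]
opening: 0.0853
gripper_force: 0.0
time: 3.1
position: [0.5826, -0.2752, 0.199]
tool_rot: [[0.105, 0.994, -0.0], [0.994, -0.105, -0.001], [-0.001, -0.0, -1.0]]
ft_force: [-0.2, 1.5, 0.0]
opening: 0.085
gripper_force: 0.0
[ 0.58224163 -0.27697739  0.19849237] [-29.93570824  15.88016465  81.14507535  -0.11183405  82.96231299
 -23.75916568]
tray 0.9 [144.1, 178.0, 354.7, 288.9]
tray 0.88 [0.7, 150.9, 123.0, 336.4]
nut_a 0.78 [182.6, 188.9, 221.3, 221.8]
nut_a 0.72 [185.5, 238.8, 229.0, 270.5]
```

View pics/w1.png

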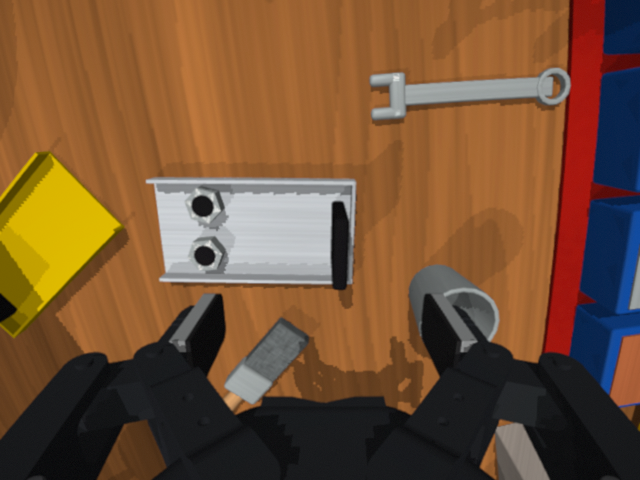

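The wrist picture shows the tray with wall-top corners at about (148,180), (355,180), (352,284) and (161,281). The grip is at (340,245) and the nuts at (203,206) and (207,255). The wrench and cup stand clear of it.

Run:
```python
from h import *
ci=optics.camera_info('wrist'); im=cv2.imread('pics/w1.png')
g=im.max(2)[190:300,300:365]<60;k,lab,st,ce=cv2.connectedComponentsWithStats(g.astype(np.uint8)); i=1+st[1:,4].argmax();ys,xs=np.nonzero(lab==i)
print(cv2.approxPolyDP(cv2.convexHull(np.c_[xs+300,ys+190].astype(np.int32)),1.5,True)[:,0].tolist())
for v in range(198,295,8): 
    r=np.nonzero(lab[v-190]==i)[0]; print(v,(r.min()+300,r.max()+300) if len(r) else None, end=' ')
print()
for u,v in ((148,180),(355,180),(352,284),(161,281)): print(onplane('wrist',u,v,.018,ci).round(4))
for u,v in ((148,180),(355,180),(352,284),(161,281)): print(onplane('wrist',u,v,.018,ci).round(4)) if 0 else None
m=max((r for r in optics.trace('wrist','tray') if r['box'][0]>130),key=lambda r:r['p'])['mask'].astype(np.float32)
m[lab.shape[0]*0:1,0:1]=0; m[190:300,300:365]=np.maximum(m[190:300,300:365],lab==i)
x,f=fit(TRAY,[('wrist',ci,m)],[.5155,-.287,0,3.03]);print(x.round(4),np.degrees(x[3]),f, 'grip',x[:2]-.08*np.array([np.cos(x[3]),np.sin(x[3])]))
s=read_state();print(s['position'],s['tool_rot'][:,1] if hasattr(s['tool_rot'],'shape') else s['tool_rot'])
```

```text
[[344, 289], [334, 288], [332, 285], [332, 215], [334, 202], [342, 203], [348, 221], [347, 275]]
198 None 206 (np.int64(333), np.int64(343)) 214 (np.int64(333), np.int64(345)) 222 (np.int64(332), np.int64(348)) 230 (np.int64(332), np.int64(348)) 238 (np.int64(332), np.int64(348)) 246 (np.int64(332), np.int64(348)) 254 (np.int64(332), np.int64(347)) 262 (np.int64(332), np.int64(347)) 270 (np.int64(332), np.int64(346)) 278 (np.int64(332), np.int64(346)) 286 (np.int64(333), np.int64(346)) 294 None 
[ 0.4285 -0.2228  0.018 ]
[ 0.6144 -0.2424  0.018 ]
[ 0.6041 -0.343   0.018 ]
[ 0.4168 -0.3217  0.018 ]
[ 5.1550e-01 -2.8260e-01 -1.8000e-03  3.0309e+00] 173.6574189588637 0.13543450832366943 grip [ 0.59504342 -0.29141467]
[ 0.58264456 -0.2716956   0.19898719] [ 9.94999577e-01 -9.98759843e-02 -7.93976198e-04]
```

```bash
python3 - <<'E'
from h import *
for z in (0,.06,.08): print(z,[onplane('scene',u,v,z).round(3)[:2].tolist() for u,v in ((357,385),(390,385),(373,400),(373,362))], onplane('side',457,228,z).round(3))
E
python3 -m crank '[[[8.5,0.6,-1,-0.5,0,0,-0.3],[8.5,0.5,-1,-1.5,0,0,-0.3],[8.5,0,0,-2,0,0,0],[8.5,0,0,-1.5,0,0,0],[8.5,0,0,-1,0,0,0],[8.5,0,0,-0.5,0,0,0],[8.5,0,0,0,0,0,0],[8.5,0,0,0,0,0,0]]]'
python3 - <<'E'
from h import *
ci=optics.camera_info('wrist'); im=snap('wrist','w2'); s=read_state(); print(s['position'],s['tool_rot'][:,1]); R=s['tool_rot']
# predicted pixel of pad line at TCP and +-42mm
for d in(-.042,0,.042): print(d,proj('wrist',s['position']+d*R[:,1],ci).round(1))
E
```

```text
0 [[0.664, -0.38], [0.717, -0.338], [0.708, -0.385], [0.661, -0.32]] [ 0.719 -0.357  0.   ]
0.06 [[0.673, -0.397], [0.722, -0.357], [0.714, -0.401], [0.669, -0.34]] [ 0.674 -0.385  0.06 ]
0.08 [[0.675, -0.403], [0.724, -0.364], [0.716, -0.407], [0.672, -0.347]] [ 0.659 -0.394  0.08 ]
time: 4.1
position: [0.5949, -0.2912, 0.1301]
tool_rot: [[0.108, 0.994, 0.001], [0.994, -0.108, -0.001], [-0.0, 0.001, -1.0]]
ft_force: [0.2, 0.2, 1.6]
opening: 0.0846
gripper_force: 0.0
[ 0.59507434 -0.2913604   0.13047708] [ 0.99409896 -0.10846598  0.00154635]
-0.042 [221.1 322. ]
0 [322.7 322.6]
0.042 [424.4 322.2]
```

View pics/w2.png

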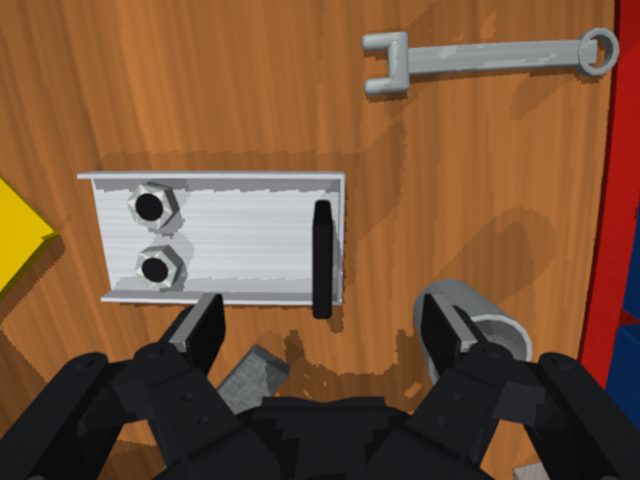

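The wrist picture shows the grip centred at u≈322, which matches the pad midline predicted at u=322.7. The cup is right-below at (475,350), clear of the finger. I'll descend and close.

```bash
python3 -m crank '[[[8.5,0,0,-0.8,0,0,0],[8.5,0,0,-1.6,0,0,0],[8.5,0,0,-1.8,0,0,0],[8.5,0,0,-1.6,0,0,0],[8.5,0,0,-1.2,0,0,0],[8.5,0,0,-0.8,0,0,0],[8.5,0,0,0,0,0,0],[8.5,0,0,0,0,0,0]]]'
python3 -m crank '[[[5,0,0,0,0,0,0],[4,0,0,0,0,0,0],[3,0,0,0,0,0,0],[2,0,0,0,0,0,0],[1.5,0,0,0,0,0,0],[1,0,0,0,0,0,0],[0.5,0,0,0,0,0,0],[0,0,0,0,0,0,0]]]'
python3 -m crank '[[[0,0,0,0,0,0,0],[0,0,0,0,0,0,0],[0,0,0,0,0,0,0],[0,0,0,0.2,0,0,0],[0,0,0,0.4,0,0,0],[0,0,0,0.6,0,0,0],[0,0,0,0.6,0,0,0],[0,0,0,0.4,0,0,0]]]'
python3 - <<'E'
from h import *
ci=optics.camera_info('wrist'); im=snap('wrist','w3'); print(read_state()['q'])
E
```

```text
time: 4.95
position: [0.5947, -0.2912, 0.0514]
tool_rot: [[0.109, 0.994, 0.0], [0.994, -0.109, -0.0], [-0.0, 0.0, -1.0]]
ft_force: [-0.1, 0.5, 0.3]
opening: 0.0851
gripper_force: 0.0
time: 5.75
position: [0.5947, -0.2912, 0.0515]
tool_rot: [[0.109, 0.994, 0.0], [0.994, -0.109, -0.0], [-0.0, 0.0, -1.0]]
ft_force: [-0.4, 0.4, 1.9]
opening: 0.0111
gripper_force: 58.8
time: 6.55
position: [0.5948, -0.2914, 0.0742]
tool_rot: [[0.109, 0.994, 0.001], [0.994, -0.109, -0.0], [-0.0, 0.001, -1.0]]
ft_force: [-0.4, 0.0, -1.8]
opening: 0.0116
gripper_force: 58.4
[-3.05289045e+01  2.46995473e+01  8.36455769e+01  4.00691656e-04
  7.15471137e+01 -2.42922805e+01]
```

View pics/w3.png

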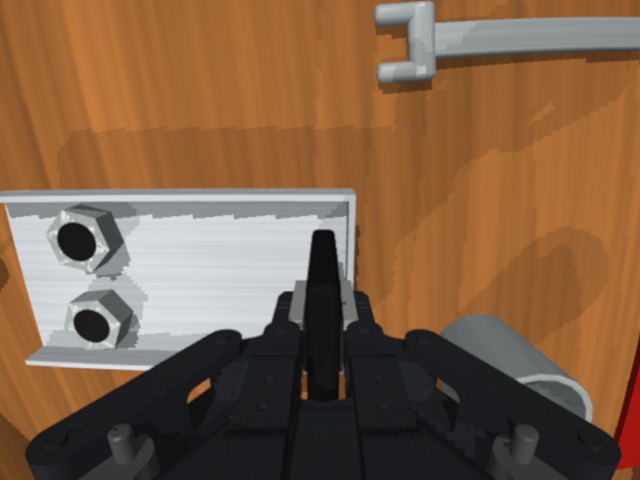

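The wrist picture shows the grip pinched, the tray level, and the nuts still on it at (80,240) and (97,322). I'll lift and carry in straight, smooth moves at constant yaw, since the open end already lines up with the bin's sides.

```bash
python3 -m crank '[[[0,0,0,0.5,0,0,0],[0,0,0,1.2,0,0,0],[0,0,0,2,0,0,0],[0,0,0,2.6,0,0,0],[0,0,0,2.6,0,0,0],[0,0,0,2.2,0,0,0],[0,0,0,1.6,0,0,0],[0,0,0,0.9,0,0,0]]]'
python3 -m crank '[[[0,0.2,0.5,0,0,0,0],[0,0.2,1.2,0,0,0,0],[0,0.2,2,0,0,0,0],[0,0.2,2.7,0,0,0,0],[0,0.2,3,0,0,0,0],[0,0.2,3,0,0,0,0],[0,0.2,3,0,0,0,0],[0,0.2,3,0,0,0,0]]]'
python3 -m crank '[[[0,0.2,3,0,0,0,0],[0,0.2,3,0,0,0,0],[0,0.2,3,0,0,0,0],[0,0.2,3,0,0,0,0],[0,0.2,3,0,0,0,0],[0,0.2,3,0,0,0,0],[0,0.2,3,0,0,0,0],[0,0.2,3,0,0,0,0]]]'
python3 -m crank '[[[0,0.2,3,0,0,0,0],[0,0.2,3,0,0,0,0],[0,0.2,3,0,0,0,0],[0,0.2,3,0,0,0,0],[0,0.2,2.6,0,0,0,0],[0,0,2,0,0,0,0],[0,0,1.1,0,0,0,0],[0,0,0.5,0,0,0,0]]]'
python3 - <<'E'
from h import *
ci=optics.camera_info('wrist'); im=snap('wrist','w4'); snap('scene','s4'); print(read_state()['q'],read_state()['position'])
for n,l in (('wrist','bin'),('wrist','nut_a'),('scene','nut_a')):
    for r in optics.trace(n,l): print(n,l,r['p'],r['box'])
r=optics.trace('wrist','bin')
B=[.434,.337,0]
for dx in(-.08,.08):
  for dy in(-.08,.08):
    c,s=np.cos(-.0976),np.sin(-.0976); print(proj('wrist',[B[0]+c*dx-s*dy,B[1]+s*dx+c*dy,.06],ci).round())
E
```

```text
time: 7.4
position: [0.5951, -0.2915, 0.2118]
tool_rot: [[0.109, 0.994, 0.002], [0.994, -0.109, -0.001], [-0.001, 0.003, -1.0]]
ft_force: [-0.5, -0.7, -2.4]
opening: 0.0114
gripper_force: 58.6
time: 8.2
position: [0.6096, -0.1039, 0.2078]
tool_rot: [[0.108, 0.994, -0.002], [0.994, -0.108, 0.001], [0.001, -0.002, -1.0]]
ft_force: [0.8, -0.4, -2.3]
opening: 0.0115
gripper_force: 58.6
time: 9.0
position: [0.6249, 0.1358, 0.2078]
tool_rot: [[0.107, 0.994, -0.002], [0.994, -0.107, 0.0], [-0.0, -0.002, -1.0]]
ft_force: [0.4, 0.5, -3.1]
opening: 0.0113
gripper_force: 58.6
time: 9.8
position: [0.6356, 0.3161, 0.2085]
tool_rot: [[0.107, 0.994, -0.001], [0.994, -0.107, -0.001], [-0.001, -0.001, -1.0]]
ft_force: [-0.4, -0.4, -3.1]
opening: 0.0116
gripper_force: 58.6
[ 2.22135791e+01  2.56555100e+01  6.79303887e+01 -1.08564711e-02
  8.64542243e+01  2.84252321e+01] [0.63614587 0.31501623 0.20892007]
wrist bin 0.55 [0.9, 127.9, 194.4, 303.7]
wrist nut_a 0.95 [45.0, 207.1, 118.2, 273.1]
wrist nut_a 0.83 [63.9, 291.4, 133.3, 351.4]
scene nut_a 0.52 [467.9, 110.3, 478.9, 123.5]
[ 26. 309.]
[-19. 135.]
[188. 311.]
[163. 126.]
```

View pics/w4.png

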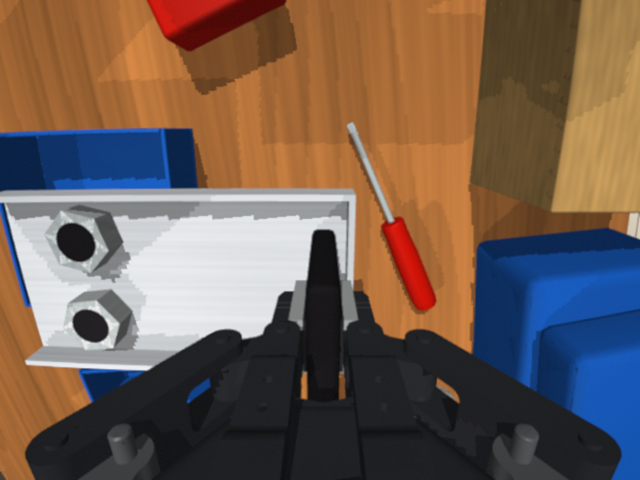

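View pics/s4.png

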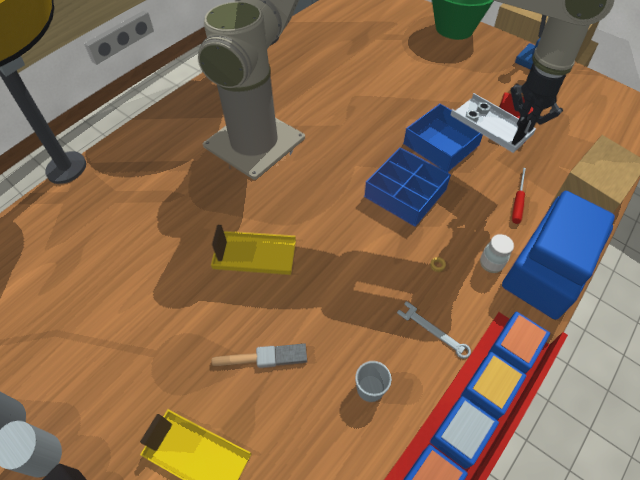

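The wrist picture shows the plain bin's rim corner at (165,130), predicted (163,126), so the bin estimate holds. Both nuts are on the tray. The scene picture shows the tray just beside and above the plain bin. I'll shift in while tipping gently.

```bash
python3 -m crank '[[[0,-0.2,0,0,-0.14,-1.24,0],[0,-0.4,0,0,-0.14,-1.24,0],[0,-0.6,0.1,0,-0.14,-1.24,0],[0,-0.7,0.1,0,-0.14,-1.24,0],[0,-0.6,0.1,0,-0.14,-1.24,0],[0,-0.5,0.1,0,-0.14,-1.24,0],[0,-0.3,0,0,-0.14,-1.24,0],[0,-0.2,0,0,-0.14,-1.24,0]]]'
python3 -m crank '[[[0,0,0,0,-0.11,-1,0],[0,0,0,0,-0.11,-1,0],[0,0,0,0,-0.11,-1,0],[0,0,0,0,-0.11,-1,0],[0,0,0,0,-0.11,-1,0],[0,0,0,0,-0.11,-1,0],[0,0,0,0,-0.11,-1,0],[0,0,0,0,-0.11,-1,0]]]'
python3 - <<'E'
from h import *
im=snap('wrist','w5'); s=read_state(); print(s['q'])
for r in optics.trace('wrist','nut_a'): print(r['p'],r['box'])
E
```

```text
time: 10.9
position: [0.6012, 0.3185, 0.2095]
tool_rot: [[0.109, 0.979, 0.174], [0.994, -0.107, -0.02], [-0.0, 0.175, -0.985]]
ft_force: [0.0, -0.2, -2.5]
opening: 0.0115
gripper_force: 58.6
time: 11.7
position: [0.6015, 0.3189, 0.2093]
tool_rot: [[0.109, 0.945, 0.309], [0.994, -0.103, -0.034], [-0.001, 0.311, -0.95]]
ft_force: [-0.7, -0.0, -3.1]
opening: 0.0112
gripper_force: 58.7
[ 28.86838108   8.57830658  90.20924948 -11.28743956  66.64483494
  38.25458206]
0.96 [41.6, 206.8, 118.5, 273.6]
0.89 [59.5, 290.8, 131.6, 348.2]
```

```bash
python3 -m crank '[[[0,0,0,0,-0.11,-1,0],[0,0,0,0,-0.11,-1,0],[0,0,0,0,-0.11,-1,0],[0,0,0,0,-0.11,-1,0],[0,0,0,0,-0.11,-1,0],[0,0,0,0,-0.11,-1,0],[0,0,0,0,-0.11,-1,0],[0,0,0,0,-0.11,-1,0]]]'
python3 - <<'E'
from h import *
im=snap('wrist','w6'); s=read_state(); print(s['q'],s['ft_force'])
for r in optics.trace('wrist','nut_a'): print(r['p'],r['box'])
snap('scene','s6')
for r in optics.trace('scene','nut_a'): print(r['p'],r['box'],r['mask'].sum())
E
```

```text
time: 12.6
position: [0.6015, 0.3189, 0.2094]
tool_rot: [[0.109, 0.892, 0.438], [0.994, -0.097, -0.049], [-0.001, 0.441, -0.898]]
ft_force: [0.1, 0.7, -3.1]
opening: 0.0114
gripper_force: 58.8
[ 31.5274463    4.27551168  96.8138267  -18.41973533  59.0418967
  44.51573408] [-0.33336797 -0.5122986  -2.05870936]
0.66 [0.0, 216.1, 2.9, 240.4]
0.55 [425.8, 135.2, 436.1, 143.3] 69
```

Nuts are leaving: one is already in the bin at scene (431,139). I'll tip on to 45° with the lip held in place.

```bash
python3 -m crank '[[[0,-0.3,0,0.3,-0.22,-2,0],[0,-0.5,0.1,0.4,-0.27,-2.4,0],[0,-0.5,0.1,0.4,-0.27,-2.4,0],[0,-0.5,0,0.4,-0.27,-2.4,0],[0,-0.5,0.1,0.4,-0.27,-2.4,0],[0,-0.5,0.1,0.4,-0.27,-2.4,0],[0,-0.5,0,0.4,-0.27,-2.4,0],[0,-0.5,0.1,0.4,-0.27,-2.4,0]]]'
python3 - <<'E'
from h import *
im=snap('wrist','w7'); s=read_state(); print(s['q'],s['ft_force'])
for r in optics.trace('wrist','nut_a'): print(r['p'],r['box'])
a=snap('scene','s7')
for r in optics.trace('scene','nut_a'): print(r['p'],r['box'],r['mask'].sum())
b=snap('side','d7')
for r in optics.trace('side','nut_a'): print(r['p'],r['box'],r['mask'].sum())
cv2.imwrite('pics/c7.png',np.hstack([cv2.resize(x,(400,400),interpolation=cv2.INTER_CUBIC) for x in (a[80:200,400:520],b[70:190,140:260])]))
E
```

```text
time: 13.6
position: [0.5634, 0.3239, 0.2408]
tool_rot: [[0.11, 0.702, 0.704], [0.994, -0.077, -0.078], [-0.001, 0.708, -0.706]]
ft_force: [-0.2, -0.4, -1.1]
opening: 0.0116
gripper_force: 58.9
[ 41.56829379  -7.49366411 112.20014567 -43.1719478   50.29840486
  68.79852958] [ 0.69515792  2.23172807 -3.13728863]
0.59 [427.0, 134.5, 436.3, 142.0] 71
0.53 [443.0, 132.6, 451.8, 140.6] 51
0.53 [191.7, 113.8, 201.6, 131.0] 66
```

View pics/c7.png

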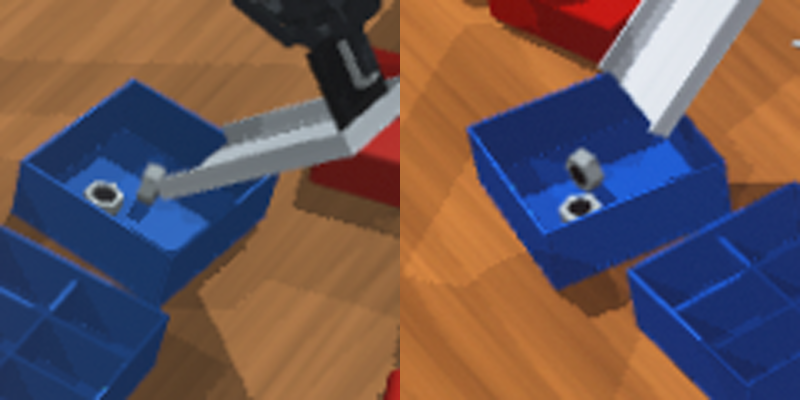

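The crop shows one nut flat in the bin and the other just landing there, with the tray lip over the bin and empty. I'll level out and return the tray to where it stood.

```bash
python3 -m crank '[[[0,0,0,0,0,0,0],[0,0,0,0,0,0,0],[0,0,0,0,0,0,0],[0,0,0,0,0,0,0],[0,0,0,0,0,0,0],[0,0,0,0,0,0,0],[0,0,0,0,0,0,0],[0,0,0,0.3,0,0,0]]]'
python3 -m crank '[[[0,0.3,0,0.3,0.3,2.6,0],[0,0.5,0,0,0.62,5.6,0],[0,0.5,0,0,0.62,5.6,0],[0,0.5,0,0,0.62,5.6,0],[0,0.5,0,0,0.66,6,0],[0,0.5,0,0,0.66,6,0],[0,0.5,0,0,0.66,6,0],[0,0.5,0,0,0.62,5.6,0]]]'
python3 - <<'E'
from h import *
from scipy.spatial.transform import Rotation as Ro
snap('scene','s8');b=snap('side','d8')
for n in('scene','side'):
    for r in optics.trace(n,'nut_a'):
        x=r['box'];u,v=(x[0]+x[2])/2,(x[1]+x[3])/2
        print(n,round(r['p'],2),np.round(x,1),r['mask'].sum(),(onplane(n,u,v,.012)-[.434,.337,0]).round(3))
T=[]
for _ in range(1): s=read_state(); print(s['position'],s['tool_rot'].round(4),s['ft_force'])
E
```

```text
time: 14.7
position: [0.5632, 0.3237, 0.2427]
tool_rot: [[0.109, 0.704, 0.702], [0.994, -0.076, -0.079], [-0.002, 0.707, -0.708]]
ft_force: [-0.2, -0.3, -3.0]
opening: 0.0114
gripper_force: 58.9
time: 15.5
position: [0.6023, 0.3239, 0.2475]
tool_rot: [[0.108, 0.994, 0.028], [0.994, -0.108, -0.002], [0.001, 0.028, -1.0]]
ft_force: [0.9, -0.2, -1.0]
opening: 0.0115
gripper_force: 58.7
scene 0.53 [427.  134.6 435.9 140.8] 60 [-0.032 -0.007  0.012]
scene 0.48 [442.  129.5 448.6 140.3] 62 [-0.007  0.03   0.012]
side 0.54 [189.5 128.6 200.7 139.5] 81 [-0.03  -0.024  0.012]
side 0.37 [158.9  87.2 238.6 158.7] 3298 [0.002 0.009 0.012]
[0.60208954 0.32346086 0.24543918] [[ 0.1094  0.9935  0.031 ]
 [ 0.994  -0.1093 -0.0049]
 [-0.0015  0.0314 -0.9995]] [ 0.11978623 -0.17695069 -1.52336375]
```

```bash
python3 -m crank '[[[0,0,-0.5,0,0.1,0.9,0],[0,0,-1.5,0,0.1,0.9,0],[0,-0.1,-2.5,0,0,0,0],[0,-0.1,-3.5,0,0,0,0],[0,-0.1,-3.5,0,0,0,0],[0,-0.1,-3.5,0,0,0,0],[0,-0.1,-3.5,0,0,0,0],[0,-0.1,-3.5,0,0,0,0]]]'
python3 -m crank '[[[0,-0.1,-3.5,0,0,0,0],[0,0,-3.5,0,0,0,0],[0,0,-3.5,0,0,0,0],[0,0,-3.5,0,0,0,0],[0,0,-3.5,0,0,0,0],[0,0,-3.5,0,0,0,0],[0,0,-3.5,0,0,0,0],[0,0,-3.5,0,0,0,0]]]'
python3 -m crank '[[[0,0,-3.5,0,0,0,0],[0,0,-2.8,0,0,0,0],[0,0,-2.2,0,0,0,0],[0,0,-1.5,0,0,0,0],[0,0,-0.9,0,0,0,0],[0,0,-0.5,0,0,0,0],[0,0,0,0,0,0,0],[0,0,0,0,0,0,0]]]'
python3 -m crank '[[[0,0,0,-1,0,0,0],[0,0,0,-2,0,0,0],[0,0,0,-2.5,0,0,0],[0,0,0,-2.5,0,0,0],[0,0,0,-2.5,0,0,0],[0,0,0,-2.5,0,0,0],[0,0,0,-1.5,0,0,0],[0,0,0,-0.5,0,0,0]]]'
python3 -c "
from h import *
s=read_state();print(s['position'],s['tool_rot'].round(4))"
```

```text
time: 16.5
position: [0.5946, 0.1018, 0.2472]
tool_rot: [[0.108, 0.994, 0.0], [0.994, -0.108, -0.001], [-0.001, 0.0, -1.0]]
ft_force: [0.6, -0.7, -1.9]
opening: 0.0113
gripper_force: 59.1
time: 17.3
position: [0.5934, -0.1779, 0.2473]
tool_rot: [[0.108, 0.994, -0.0], [0.994, -0.108, -0.001], [-0.001, -0.0, -1.0]]
ft_force: [0.7, 0.9, -2.2]
opening: 0.011
gripper_force: 59.1
time: 18.1
position: [0.5946, -0.2893, 0.2464]
tool_rot: [[0.108, 0.994, -0.001], [0.994, -0.108, -0.0], [-0.0, -0.001, -1.0]]
ft_force: [-0.1, -0.3, -2.1]
opening: 0.0117
gripper_force: 59.1
time: 18.9
position: [0.5931, -0.2888, 0.0933]
tool_rot: [[0.108, 0.994, -0.005], [0.994, -0.108, 0.002], [0.001, -0.005, -1.0]]
ft_force: [-0.5, 0.3, -1.8]
opening: 0.0113
gripper_force: 59.1
[ 0.59313443 -0.28877653  0.09333227] [[ 0.1079  0.9942 -0.0051]
 [ 0.9942 -0.1079  0.0018]
 [ 0.0012 -0.0052 -1.    ]]
```

```bash
python3 -m crank '[[[0,0,0,-0.6,0,0,0],[0,0,0,-0.9,0,0,0],[0,0,0,-0.9,0,0,0],[0,0,0,-0.6,0,0,0],[0,0,0,-0.4,0,0,0],[0,0,0,-0.2,0,0,0],[0,0,0,0,0,0,0],[0,0,0,0,0,0,0]]]'
python3 -m crank '[[[0,0,0,-0.1,0,0,0],[0,0,0,-0.1,0,0,0],[0,0,0,-0.1,0,0,0],[0,0,0,-0.1,0,0,0],[0,0,0,-0.1,0,0,0],[0,0,0,-0.1,0,0,0],[0,0,0,0,0,0,0],[0,0,0,0,0,0,0]]]'
```

```text
time: 19.7
position: [0.5947, -0.2903, 0.0606]
tool_rot: [[0.108, 0.994, -0.001], [0.994, -0.108, -0.001], [-0.001, -0.001, -1.0]]
ft_force: [0.9, -0.1, -2.2]
opening: 0.0114
gripper_force: 59.1
time: 20.5
position: [0.5944, -0.2901, 0.0542]
tool_rot: [[0.108, 0.994, -0.002], [0.994, -0.108, -0.0], [-0.001, -0.001, -1.0]]
ft_force: [0.1, 0.2, -1.9]
opening: 0.0112
gripper_force: 59.1
```

```bash
python3 -m crank '[[[0,0,0,-0.1,0,0,0],[0,0,0,-0.1,0,0,0],[0,0,0,-0.05,0,0,0],[0,0,0,-0.05,0,0,0],[0,0,0,0,0,0,0],[0,0,0,0,0,0,0],[0,0,0,0,0,0,0],[0,0,0,0,0,0,0]]]'
```

```text
time: 21.3
position: [0.5946, -0.2902, 0.0515]
tool_rot: [[0.109, 0.994, -0.001], [0.994, -0.109, -0.001], [-0.001, -0.001, -1.0]]
ft_force: [-1.5, 0.8, 2.6]
opening: 0.0113
gripper_force: 59.5
```

The wrist force changed sign, so the tray is resting on the bench. I'll open slowly and rise clear.

```bash
python3 -m crank '[[[1.3,0,0,0,0,0,0],[1.6,0,0,0,0,0,0],[2.5,0,0,0,0,0,0],[4,0,0,0,0,0,0],[6,0,0,0,0,0,0],[8.5,0,0,0,0,0,0],[8.5,0,0,0,0,0,0],[8.5,0,0,0,0,0,0]]]'
python3 -m crank '[[[8.5,0,0,0.5,0,0,0],[8.5,0,0,1,0,0,0],[8.5,0,0,2,0,0,0],[8.5,0,0,3,0,0,0],[8.5,0,0,3,0,0,0],[8.5,0,0,3,0,0,0],[8.5,0,0,2,0,0,0],[8.5,0,0,1,0,0,0]]]'
python3 - <<'E'
from h import *
a=snap('scene','s9');b=snap('side','d9');w=snap('wrist','w9')
for n in('scene','side','wrist'):
    for r in optics.trace(n,'nut_a'):
        x=r['box'];u,v=(x[0]+x[2])/2,(x[1]+x[3])/2
        print(n,round(r['p'],2),np.round(x,1),r['mask'].sum(),(onplane(n,u,v,.012)-[.434,.337,0]).round(3))
R=lambda x,s:cv2.resize(x,s,interpolation=cv2.INTER_CUBIC)
cv2.imwrite('pics/c9.png',np.vstack([np.hstack([R(a[90:190,395:495],(400,300)),R(b[75:175,150:250],(400,300))]),np.hstack([R(w,(400,300)),R(b[200:300,320:420],(400,300))])]))
E
```

```text
time: 22.1
position: [0.5945, -0.2901, 0.0513]
tool_rot: [[0.108, 0.994, -0.001], [0.994, -0.108, -0.0], [-0.001, -0.001, -1.0]]
ft_force: [-0.1, 0.5, 0.3]
opening: 0.0849
gripper_force: 0.0
time: 22.9
position: [0.5957, -0.2909, 0.2106]
tool_rot: [[0.109, 0.994, 0.003], [0.994, -0.109, -0.003], [-0.003, 0.003, -1.0]]
ft_force: [0.0, -0.1, -0.2]
opening: 0.0848
gripper_force: 0.0
side 0.72 [331.4 210.7 420.8 286. ] 3372 [ 0.086 -0.623  0.012]
side 0.61 [188.  126.4 200.7 137. ] 73 [-0.027 -0.015  0.012]
side 0.56 [191.8 115.6 203.5 127.3] 85 [0.003 0.016 0.012]
```

View pics/c9.png

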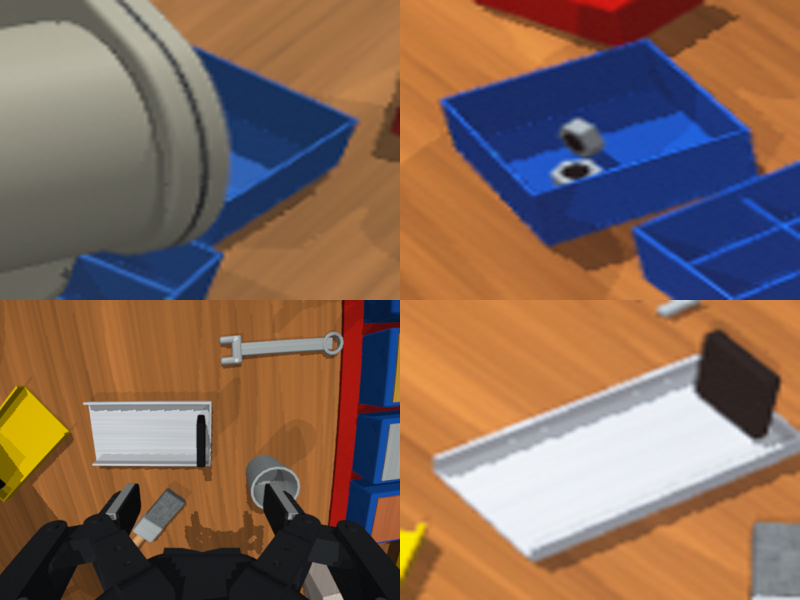

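The pictures show the tray flat, empty and released. Both nuts are at rest inside the plain bin, one flat and one on edge, and the robot is clear of everything.

```bash
python3 -c "
from station import hand_in
print(hand_in())"
```

```text
the job is handed in; nothing more can be done
None
```

Job handed in at about 23 s: both nuts lie in the plain bin, one of them resting on edge, and the empty tray is flat on the bench where it started; `hand_in()` gave no verdict.

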